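Sort the laundry ledge: stain tub, scrub brush and dispenser cups

ROBOT

A 6-joint arm with a two-finger parallel gripper is mounted at the origin on the work surface. World frame = base frame: x ahead of the robot, y to its left, z up, the work surface at z = 0. Lengths are in m, angles in degrees, forces in N, time in s.
With the tool pointing down it reaches from about 0.375 to 0.9 m from the base axis. Payload 3.1 kg.
Tool frame: the origin (TCP) lies on the centre line of the jaws, within the pads' length; the fingertips stand 19 mm ahead of it and the grasp point (between the pads) is the TCP (tips_ahead is the distance from the TCP to the fingertips, in m); z points along the fingers, y is the line along which they close (so a half turn about z gives the same grasp; the last joint's range is limited). The gripper opens to 87 mm and grips with 3 to 60 N. Pads are 19 mm wide; open, the fingers measure 117 mm over their backs; the gripper's body (75 mm by 190 mm) begins 51 mm behind the grasp point.
Start: joints at [-83.394, 30.224, 82.088, -0, 67.689, -10.227], TCP at [0.181, -0.598, 0.242] pointing down, gripper open.
Joint ranges: [-176.69, 176.69], [-43.24, 126.21], [12.49, 139.97], [-82, 262], [0, 151.66], [-163.58, 163.58]. Speed limits (degrees/s): [159.86, 159.86, 180, 180, 180, 180].

INTERFACE

Orientations are given as a 3x3 rotation matrix whose columns are the frame's x, y, z axes.
In Python, from rig import read_state, capture, hand_in, trace, landmark_of, tips_ahead gives the robot as it stands.
- The arm moves only by the shell command python3 -m jog 'ROWS'. ROWS is JSON, a list of rows, each an object of numbers: "tx", "ty", "tz": the shift along the tool's x, y, z in cm; "roll": the turn about the tool's z in rad; "jaw": the opening, from 0 (shut) to 1 (fully open). A call has 1 to 8 rows; each row shifts and turns the commanded pose from where the row before left it, along the tool's axes as they then stand; what a row does not reach is not made up. A row lasts 1/10 s, in which the tool goes at most 50 mm and 8.59 degrees, less where a joint would pass 70% of its speed; a pose out of reach is approached as far as the arm can. A call with a gripper value outside its range is refused whole. The fingers move at their own pace and stop on an object; the grip force is fixed at half the most. Time passes only in rows, so rows that do not move let the fingers close. It gives the time, the measured TCP pose, the force, the opening and the grip force at its end, in the units of the state.
- read_state(): the state, without advancing time (a new reading comes with each control period).
- capture(name): name is "scene" or "top"; returns a dict with "img" (400x640x3 uint8, red, green, blue), "vertical_fov" (degrees; the focal length in pixels is half the picture's height over the tangent of half this angle, whatever the lens; pixels are square), "cx", "cy" (the principal point, pixels), "k1" (the pictures are not rectified: a ray, as slopes to the right and down, at radius r is drawn at 1 + k1 r^2 times it, then the intrinsics apply), "cam_to_world" (4x4, takes a point from camera to world coordinates). Camera axes: x right, y up, looking along -z (the intrinsics and any distortion apply to the point x, -y, -z); pixel columns grow to the right and rows downward; lengths in m; the calibration is good to about 2 mm. A picture is of the moment at which its call begins. There is no depth.
- hand_in(): hands the job in; it is judged then, once.
Trained networks look in the newest picture that a camera, given by its name, has taken for a name from the list of things; names that differ only in an ending like _2 or _b are one class to them, and where a whole thing is asked for, a point or a joint stands for the part that bears it (a point fixed in the world has none). Each returns a list of dicts, best first, with "p" (0 to 1); they miss things now and then, are a little off and sometimes report something else, mostly with a low value. They report only what shows in the picture. A call takes as long as a camera call. They do not tell look-alikes from the thing itself.
- trace(camera, thing): "pixels" (400x640 bool, what is visible of it) and "bbox" ([left, top, width, height] in pixels, round what is visible of it).
- landmark_of(camera, thing): "point" ([row, column] in pixels: a listed point, or the origin of a listed thing).
The state is a dict: "time_s": time; "joint_positions": joint angles; "qvel": joint speeds; "tau": joint torques, N m; "position": TCP position; "tcp_rot": TCP orientation; "force": force on the tool from outside, world axes, zero at the start; "moment": the same for the moment, N m; "opening": opening from 0.0 (shut) to 1.0 (fully open); "grasp_force": force on a finger pad.
Only numpy, scipy, OpenCV 4.12 (cv2) and the standard library are available. Lean on these libraries where they do the work, as an engineer would, in place of code of your own. Each camera call takes 0.05 s, during which the arm holds its last target. There are 200 camera calls.

TASK

Sort the things on the ledge by type: lift the grey cup off the stain tub and stand it upright in the plywood tray beside its mate, and slide the tub into the wider guide bay and the scrub brush, lengthwise, into the narrower one, without lifting or tipping either of them. Push the tub and the brush each up against the sprung plate behind its bay until you feel it give a little, so that it stays resting against the plate, but gently, without ramming the plate against its hard end. Leave the glass jar alone.

Things in the scene. Friction and masses are not known exactly. Their poses are not given: they have to be found in the camera images.
- tub: round flip-top stain tub, 90 mm in diameter, 55 high, about 0.25 kg, flat lid; too wide for a normal grasp. Origin at the centre of its underside, z up. A cup stands on its lid at the start.
- brush: plastic scrub brush lying bristles down: block 72 (x) by 130 (y, its long axis), top of block 50 mm high with a low grip ridge to 59 mm, bristles from 0 to 28 mm; about 0.2 kg. Origin at the centre of its underside.
- cup_a: grey dispenser cup, open, round, 60 mm across the rim, slightly narrower at the foot, 58 high, wall 4 mm; origin at the centre of its underside, z up. Stands on the tub's lid (foot 55 mm above the ledge) at the start.
- cup_b: grey dispenser cup, open, round, 60 mm across the rim, slightly narrower at the foot, 58 high, wall 4 mm; origin at the centre of its underside, z up. Already stands in the tray, about 45 mm from its centre towards its +y end; it stays there.
- jar: squat glass jar with a metal cap, 68 mm in diameter, 75 high, standing on the ledge; origin at the centre of its underside. To be left alone.
- tub_bay: wider (tub) bay: fixed, two parallel aluminium walls 40 mm high, 106 mm clear between them, 90 long, slightly flared and open at both ends, no floor. Origin on the ledge at the channel's middle; y axis along the channel, x across. Stands left (+y) or right (-y); things enter from the ledge's middle; a sprung stop stands past its outer end.
- brush_bay: narrower (brush) bay: fixed, two parallel aluminium walls 40 mm high, 88 mm clear between them, 90 long, slightly flared and open at both ends, no floor. Origin on the ledge at the channel's middle; y axis along the channel, x across. Stands left (+y) or right (-y); things enter from the ledge's middle; a sprung stop stands past its outer end.
- stop_left: fixed sprung stop at the outer end of the left (+y) bay. Its steel plate, 150 wide (along x), z 5 to 45 mm, faces the middle of the ledge. Origin on the ledge. The plate's relaxed face stands somewhere from 0 to 35 mm further out (+y) than the origin: hand-set, not measured. It yields outward up to 35 mm on a soft spring (3 N per 10 mm), then hits a hard end.
- stop_right: fixed sprung stop at the outer end of the right (-y) bay. Its steel plate, 150 wide (along x), z 5 to 45 mm, faces the middle of the ledge. Origin on the ledge. The plate's relaxed face stands somewhere from 0 to 35 mm further out (-y) than the origin: hand-set, not measured. It yields outward up to 35 mm on a soft spring (3 N per 10 mm), then hits a hard end.
- tray: open plywood tray fixed to the ledge, 130 (x) by 180 (y), 30 high, walls and floor 4 to 5 mm thick; origin at the centre of its underside. Stands front left or front right; a closed wooden peg box 65 mm high stands at the other side.
Not all that is in view belongs to the job. Leave any red look-alike of the cup_a alone. There is more than one size of the tub; the job needs the smaller.

How it is judged (in metres and radians):
At the end, for the whole second after the job is handed in: Both cups upright on the tray's floor (0.15 rad); tub in the wider bay and brush lengthwise (0.3 rad) in the narrower, flat on the ledge, at rest, within 25 mm of the channel's middle line and 95 mm along it of the bay's centre, each bearing on its sprung plate with at least 0.25 N (x of tub in the frame of tub_bay between -0.025 and 0.025 m and y of tub in the frame of tub_bay between -0.095 and 0.095 m and angle between each of tub, brush's own z axis and vertical below 0.2 rad and height (world z) of each of tub, brush below 0.012 m and linear speed of each of tub, brush, cup_a, cup_b below 0.02 m/s and (contact force between tub and stop_left above 0.25 N or contact force between tub and stop_right above 0.25 N) and x of brush in the frame of brush_bay between -0.025 and 0.025 m and y of brush in the frame of brush_bay between -0.095 and 0.095 m and (contact force between brush and stop_left above 0.25 N or contact force between brush and stop_right above 0.25 N) and angle between the y axis of brush and the y axis of brush_bay, either way round below 0.3 rad and x of cup_a in the frame of tray between -0.062 and 0.062 m and y of cup_a in the frame of tray between -0.088 and 0.088 m and angle between each of cup_a, cup_b's own z axis and vertical below 0.15 rad and height (world z) of each of cup_a, cup_b below 0.015 m and x of cup_b in the frame of tray between -0.062 and 0.062 m and y of cup_b in the frame of tray between -0.088 and 0.088 m); the robot touches nothing.
It fails at once if the tub is lifted more than 20 mm or tipped over 0.4 rad (height (world z) of tub above 0.02 m or angle between tub's own z axis and vertical above 0.4 rad).
It fails at once if the brush is lifted more than 20 mm or tipped over 0.4 rad (height (world z) of brush above 0.02 m or angle between brush's own z axis and vertical above 0.4 rad).
It fails at once if the tub or the brush is pressed on a sprung plate with more than 18 N (contact force between any of tub, brush and stop_left above 18 N or contact force between any of tub, brush and stop_right above 18 N).
It fails at once if the glass jar is moved more than 20 mm or tipped (distance of jar from where it was at the start of the episode above 0.02 m or angle between jar's own z axis and vertical above 0.3 rad).
It also fails if it takes over 70 s, if anything falls off the work surface, if the arm or the gripper's body presses on something with over 40 N, if the wrist force passes 120 N, or if a joint passes its speed limit or range.

## Working session

There is one attempt and no reset: what is moved stays moved. The work goes in short steps, Python scripts to look and compute and a shell command to move; the robot and the scene stay as the last step left them, time stands still between calls to the robot, and variables do not carry over. Pictures are saved under pics/ and viewed, at most 10 in all, crops included, and the job is handed in when it is done.

```bash
mkdir -p pics; cat > h.py <<'E'
import numpy as np, cv2
from rig import *
def ray(c,row,col):
    f=c["img"].shape[0]/2/np.tan(np.radians(c["vertical_fov"])/2)
    d=np.array([(col-c["cx"])/f,(row-c["cy"])/f]); u=d.copy()
    for _ in range(30): u=d/(1+c["k1"]*(u@u))
    T=np.array(c["cam_to_world"]); return T[:3,3],T[:3,:3]@np.array([u[0],-u[1],-1])
def at(c,row,col,z):
    o,d=ray(c,row,col); return o+d*(z-o[2])/d[2]
def proj(c,P):
    T=np.array(c["cam_to_world"]); p=T[:3,:3].T@(np.array(P)-T[:3,3])
    u=np.array([p[0],-p[1]])/-p[2]; u=u*(1+c["k1"]*(u@u))
    f=c["img"].shape[0]/2/np.tan(np.radians(c["vertical_fov"])/2)
    return np.array([u[1]*f+c["cy"],u[0]*f+c["cx"]])
E
cat > a.py <<'E'
from h import *
for n in ["scene","top"]:
    c=capture(n); cv2.imwrite(f"pics/{n}0.png",c["img"][:,:,::-1])
    print(n,np.round(np.array(c["cam_to_world"]),3).tolist(),c["vertical_fov"],c["k1"])
    for t in ["tub","brush","cup_a","jar","tub_bay","brush_bay","stop_left","stop_right","tray"]:
        for r in landmark_of(n,t)[:4]:
            p=r["point"]; print(t,round(r["p"],2),np.round(p).tolist(),np.round(at(c,*p,0),3)[:2], np.round(at(c,*p,.055),3)[:2])
        print("   box",[(round(r["p"],2),np.round(r["bbox"]).tolist()) for r in trace(n,t)[:4]])
s=read_state();print(s)
E
python3 a.py
```

```text
scene [[0.547, -0.599, 0.585, 1.166], [0.837, 0.387, -0.387, -0.451], [0.006, 0.701, 0.713, 0.92], [0.0, 0.0, 0.0, 1.0]] 50.32850246965204 -0.10681408956428828
tub 0.92 [135.0, 344.0] [0.188 0.319] [0.246 0.273]
tub 0.76 [228.0, 306.0] [ 0.487 -0.032] [ 0.528 -0.057]
tub 0.34 [214.0, 404.0] [0.598 0.241] [0.632 0.2  ]
   box [(0.83, [323.0, 107.0, 43.0, 38.0]), (0.79, [289.0, 205.0, 34.0, 31.0]), (0.23, [371.0, 152.0, 17.0, 19.0])]
brush 0.63 [254.0, 350.0] [0.63  0.019] [ 0.662 -0.009]
brush 0.62 [206.0, 420.0] [0.601 0.305] [0.635 0.26 ]
   box [(0.55, [328.0, 227.0, 51.0, 46.0])]
cup_a 0.85 [197.0, 285.0] [ 0.344 -0.018] [ 0.393 -0.044]
cup_a 0.77 [196.0, 332.0] [0.417 0.106] [0.462 0.072]
cup_a 0.72 [165.0, 378.0] [0.382 0.319] [0.429 0.273]
   box [(0.87, [323.0, 174.0, 23.0, 24.0]), (0.82, [374.0, 147.0, 13.0, 25.0]), (0.66, [290.0, 190.0, 26.0, 28.0]), (0.6, [276.0, 180.0, 21.0, 27.0])]
jar 0.85 [260.0, 404.0] [0.724 0.13 ] [0.751 0.095]
   box [(0.65, [392.0, 232.0, 28.0, 35.0])]
tub_bay 0.78 [290.0, 262.0] [ 0.599 -0.236] [ 0.633 -0.249]
   box [(0.86, [231.0, 256.0, 60.0, 6
[... 1861 characters left out ...]
402263e-03,
        6.76880163e+01, -1.02270390e+01]), 'qvel': array([ 0.10570922, -0.07369628,  0.07910063,  0.02218035,  0.05344317,
       -0.00292754]), 'tau': array([ 2.85754359e-04, -4.40000081e+01, -1.76982540e+01,  6.34071697e-02,
        5.04876848e-02, -1.02515799e-05]), 'position': array([ 0.18100775, -0.59820224,  0.24156029]), 'tcp_rot': array([[ 9.57164108e-01,  2.89545973e-01,  2.69384058e-05],
       [ 2.89545974e-01, -9.57164107e-01, -3.27495248e-05],
       [ 1.63019821e-05,  3.91465766e-05, -9.99999999e-01]]), 'force': array([-0.64614003,  0.35933917,  0.45651885]), 'moment': array([ 0.03904563, -0.04107506,  0.04529025]), 'grasp_force': 0.0, 'opening': 1.0039891074289373}
```

View pics/scene0.png

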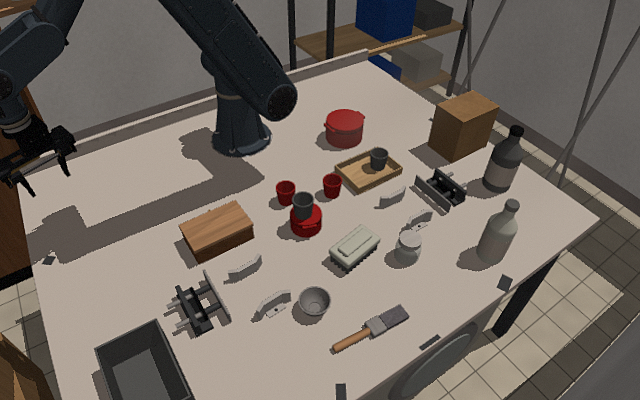

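View pics/top0.png

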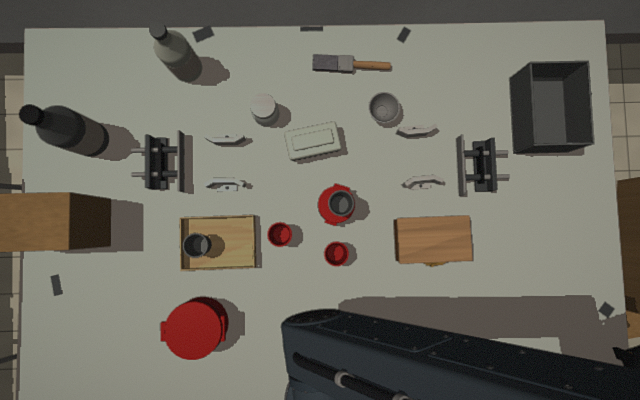

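```bash
python3 - <<'E'
import cv2
i=cv2.imread("pics/top0.png")[70:280,160:460]; cv2.imwrite("pics/crop1.png",cv2.resize(i,None,fx=2.6,fy=2.6,interpolation=cv2.INTER_CUBIC))
E
```

```text
(no output)
```

View pics/crop1.png

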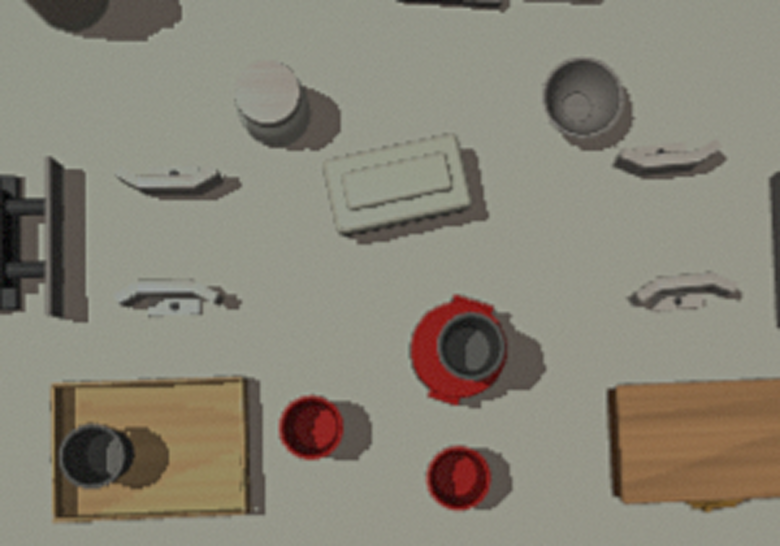

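The picture shows these objects (row, col in top):
- **Cups:** grey cup on the small red tub at (204,341), grey cup in the tray at (244,197), red look-alike cups at (234,280) and (254,337), and a grey bowl at (107,384).
- **Tubs:** the small one at (205,337) and a large one at (328,195).
- **Bays:** the right one is wider, about 52 px between walls against 45 px on the left, so right is the tub's and left is the brush's.

My choice is the cup at (204,341) and the tub under it, and the crop confirms it. Next I fit the poses from silhouettes.

```bash
cat > fit.py <<'E'
from h import *
from scipy.optimize import minimize
def cyl(r0,r1,h,z0=0):
    a=np.linspace(0,2*np.pi,32,endpoint=False); return [np.vstack([np.c_[r*np.cos(a),r*np.sin(a),0*a+z] for r,z in((r0,z0),(r1,z0+h))])]
def box(x0,x1,y0,y1,z0,z1): return [np.array([[x,y,z] for x in(x0,x1) for y in(y0,y1) for z in(z0,z1)],float)]
M={"tub":cyl(.045,.045,.055),"cup_a":cyl(.027,.03,.058,.055),"cup_b":cyl(.027,.03,.058,.005),"jar":cyl(.034,.034,.075),"brush":box(-.036,.036,-.065,.065,0,.05),
"tray":box(-.065,.065,-.09,.09,0,.03),
"tub_bay":box(.053,.057,-.045,.045,0,.04)+box(-.057,-.053,-.045,.045,0,.04),
"brush_bay":box(.044,.048,-.045,.045,0,.04)+box(-.048,-.044,-.045,.045,0,.04)}
def sil(c,parts,q):
    m=np.zeros((1600,2560),np.uint8); R=np.array([[np.cos(q[2]),-np.sin(q[2]),0],[np.sin(q[2]),np.cos(q[2]),0],[0,0,1]])
    for P in parts:
        u=np.array([proj(c,R@p+[q[0],q[1],0])[::-1] for p in P])*4+2
        cv2.fillConvexPoly(m,cv2.convexHull(u.astype(np.float32)).astype(np.int32),1)
    return cv2.resize(m.astype(np.float32),(640,400),interpolation=cv2.INTER_AREA)
def fit(name,q0,masks,yaw):
    def cost(v):
        q=[v[0],v[1],v[2] if yaw else 0]; s=0
        for c,m in masks:
            p=sil(c,M[name],q); s+=1-np.minimum(p,m).sum()/np.maximum(p,m).sum()
        return s/len(masks)
    n=3 if yaw else 2; S=np.vstack([np.zeros(n)]+[np.eye(n)[i]*([.02,.02,.2][i]) for i in range(n)])+np.array(q0[:n])
    r=minimize(cost,q0[:n],method="Nelder-Mead",options=dict(initial_simplex=S,xatol=3e-4,fatol=1e-4)); return r.x,r.fun
def pick(cn,c,name,q):
    """the trace nearest the expected spot"""
    z={"cup_a":.08,"cup_b":.03}.get(name,.02); e=proj(c,[q[0],q[1],z]); best=None
    for t in trace(cn,name.split("_")[0]+"_a" if "cup" in name else name):
        b=t["bbox"]; d=np.hypot(b[1]+b[3]/2-e[0],b[0]+b[2]/2-e[1])
        if d<16 and (best is None or d<best[0]): best=(d,t)
    return best and np.array(best[1]["pixels"]).astype(np.float32)
E
cat > b.py <<'E'
from fit import *
C={n:capture(n) for n in("top","scene")}
G={"tub":[.465,-.035,0],"cup_a":[.47,-.04,0],"cup_b":[.385,.3,0],"jar":[.71,.143,0],"brush":[.625,.022,.15],"tray":[.383,.258,0],"tub_bay":[.6,-.236,0],"brush_bay":[.595,.239,0]}
for k,g in G.items():
    for cams in (["top"],["scene"],["top","scene"]):
        ms=[(C[n],pick(n,C[n],k,g)) for n in cams]; ms=[m for m in ms if m[1] is not None]
        if len(ms)==len(cams):
            q,f=fit(k,g,ms,k in("brush","tray","tub_bay","brush_bay")); print(k,cams,np.round(q,3),round(f,2))
# plate faces: top edge pixels (row,col) ends in top picture at z=.045
for n,pts in {"L":[(132,184),(191,185)],"R":[(137,459),(194,458)]}.items():
    print(n,[np.round(at(C["top"],*p,.045),3)[:2] for p in pts])
E
python3 b.py
```

```text
tub ['top'] [ 0.477 -0.026] 0.55
cup_a ['top'] [ 0.476 -0.036] 0.05
cup_a ['scene'] [ 0.472 -0.031] 0.16
cup_a ['top', 'scene'] [ 0.476 -0.036] 0.12
cup_b ['top'] [0.389 0.307] 0.18
cup_b ['scene'] [0.384 0.311] 0.16
cup_b ['top', 'scene'] [0.389 0.307] 0.18
jar ['top'] [0.713 0.141] 0.12
jar ['scene'] [0.716 0.143] 0.13
jar ['top', 'scene'] [0.716 0.143] 0.13
brush ['top'] [0.638 0.026 0.187] 0.1
brush ['scene'] [0.632 0.03  0.222] 0.12
brush ['top', 'scene'] [0.635 0.025 0.201] 0.12
tray ['top'] [0.393 0.263 0.009] 0.15
tray ['scene'] [ 0.392  0.265 -0.   ] 0.21
tray ['top', 'scene'] [0.392 0.264 0.014] 0.18
tub_bay ['top'] [ 0.598 -0.237 -0.032] 0.72
tub_bay ['scene'] [ 0.597 -0.241  0.107] 0.44
tub_bay ['top', 'scene'] [ 0.597 -0.24   0.107] 0.59
brush_bay ['top'] [0.595 0.243 0.04 ] 0.72
brush_bay ['scene'] [0.593 0.248 0.028] 0.5
brush_bay ['top', 'scene'] [0.593 0.246 0.058] 0.61
L [array([0.661, 0.336]), array([0.517, 0.334])]
R [array([ 0.635, -0.337]), array([ 0.494, -0.328])]
```

```bash
cat > ov.py <<'E'
from fit import *
def overlay(Q,fn,r0,r1,c0,c1,s,cam="top"):
    c=capture(cam); im=cv2.resize(c["img"][r0:r1,c0:c1,::-1],None,fx=s,fy=s,interpolation=cv2.INTER_CUBIC)
    for k,q in Q.items():
        t=q[2]; R=np.array([[np.cos(t),-np.sin(t),0],[np.sin(t),np.cos(t),0],[0,0,1]])
        for P in M[k]:
            for z in sorted(set(P[:,2])):
                L=P[P[:,2]==z]; L=L if len(L)>4 else L[[0,1,3,2]]
                u=np.array([proj(c,R@p+[q[0],q[1],0])[::-1] for p in L])+.5-[c0,r0]
                cv2.polylines(im,[(u*s).astype(np.int32)],True,(0,255,0) if z>.01 else (255,0,255),1)
    cv2.imwrite(fn,im)
E
python3 - <<'E'
from ov import *
M["plL"]=box(-.075,.075,0,.004,.005,.045); M["plR"]=box(-.075,.075,-.004,0,.005,.045)
overlay({"tub":[.467,-.028,0],"cup_a":[.476,-.036,0],"brush":[.635,.025,.2],"tray":[.392,.264,.0],"tub_bay":[.597,-.238,0.03],"brush_bay":[.593,.245,.03],"plL":[.59,.335,.01],"plR":[.568,-.333,.04]},"pics/ov1.png",90,280,170,480,2.5)
E
```

```text
(no output)
```

View pics/ov1.png

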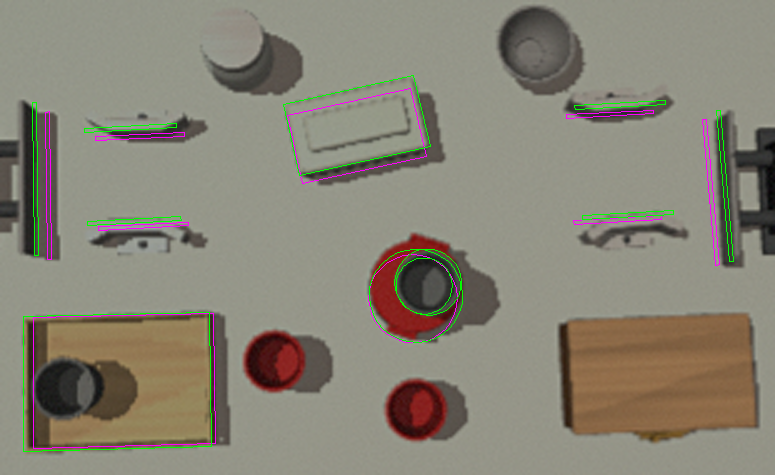

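Overlay fits: brush (0.635, 0.025, yaw 0.2), cup_a (0.476,-0.036), tray (0.392,0.264) all match. The tub is at about (0.475,-0.027), with small lugs at ±x. The bays are at x≈0.59, and the plate faces at y≈+0.335 and -0.333. I start with the cup.

```bash
python3 -m jog '[{"roll":-0.149},{"roll":-0.149},{"roll":-0.149},{"roll":-0.149},{"roll":-0.149},{"roll":-0.149},{"roll":-0.149},{"roll":-0.149}]'; python3 -m jog '[{"roll":-0.085},{"tx":4.4,"ty":2.3},{"tx":4.4,"ty":2.3},{"tx":4.4,"ty":2.3},{"tx":4.4,"ty":2.3},{"tx":4.4,"ty":2.3},{"tx":4.4,"ty":2.3},{"tx":4.4,"ty":2.3}]'
```

```text
$[0]: bad value
$[0]: bad value
```

```bash
python3 -m jog '[{"tx":4.4,"ty":2.3},{"tx":4.4,"ty":2.3},{"tx":4.4,"ty":2.3},{"tx":4.4,"ty":2.3},{"tx":4.4,"ty":2.3}]'; python3 -c "
from rig import *
s=read_state();print(s['position'],s['tcp_rot'],s['force'],s['time_s'])"
```

```text
[ 0.18101473 -0.59818638  0.2415533 ] [[ 9.57149638e-01  2.89593803e-01 -2.04753509e-05]
 [ 2.89593803e-01 -9.57149638e-01  1.50272868e-06]
 [-1.91627938e-05 -7.36787096e-06 -1.00000000e+00]] [-0.41595741  0.07332955 -0.82567264] 3.65$[0]: bad value
```

```bash
python3 -m jog '[{"tx":0,"ty":0,"tz":0,"roll":-0.149,"jaw":1}]' ; python3 -m jog '[{"tx":0,"ty":0,"tz":0,"roll":-0.149}]'
```

```text
time_s: 3.75
position: [0.181, -0.5982, 0.2416]
tcp_rot: [[0.902, 0.432, 0.0], [0.432, -0.902, -0.0], [0.0, 0.0, -1.0]]
force: [0.4, 0.3, 0.8]
opening: 0.999
grasp_force: 0.0$[0]: bad value
```

```bash
python3 -m jog '[{"tx":0,"ty":0,"tz":0,"roll":-0.149,"jaw":1},{"tx":0,"ty":0,"tz":0,"roll":-0.149,"jaw":1},{"tx":0,"ty":0,"tz":0,"roll":-0.149,"jaw":1},{"tx":0,"ty":0,"tz":0,"roll":-0.149,"jaw":1},{"tx":0,"ty":0,"tz":0,"roll":-0.149,"jaw":1},{"tx":0,"ty":0,"tz":0,"roll":-0.149,"jaw":1},{"tx":0,"ty":0,"tz":0,"roll":-0.149,"jaw":1},{"tx":0,"ty":0,"tz":0,"roll":-0.081,"jaw":1}]'; python3 -m jog '[{"tx":4.4,"ty":2.3,"tz":0,"roll":0,"jaw":1},{"tx":4.4,"ty":2.3,"tz":0,"roll":0,"jaw":1},{"tx":4.4,"ty":2.3,"tz":0,"roll":0,"jaw":1},{"tx":4.4,"ty":2.3,"tz":0,"roll":0,"jaw":1},{"tx":4.4,"ty":2.3,"tz":0,"roll":0,"jaw":1},{"tx":4.4,"ty":2.3,"tz":0,"roll":0,"jaw":1},{"tx":4.4,"ty":2.3,"tz":0,"roll":0,"jaw":1},{"tx":4.4,"ty":2.3,"tz":0,"roll":0,"jaw":1}]'
```

```text
time_s: 4.55
position: [0.181, -0.5982, 0.2415]
tcp_rot: [[-0.0, 1.0, -0.0], [1.0, 0.0, 0.0], [0.0, -0.0, -1.0]]
force: [0.5, 0.7, 0.1]
opening: 0.999
grasp_force: 0.0
time_s: 5.35
position: [0.3671, -0.2453, 0.2419]
tcp_rot: [[0.005, 1.0, 0.001], [1.0, -0.005, -0.001], [-0.001, 0.001, -1.0]]
force: [0.9, -0.2, 0.1]
opening: 0.998
grasp_force: 0.0
```

```bash
python3 -m jog '[{"tx":4.2,"ty":2.2,"tz":0,"roll":0,"jaw":1},{"tx":4.2,"ty":2.2,"tz":0,"roll":0,"jaw":1},{"tx":4.2,"ty":2.2,"tz":0,"roll":0,"jaw":1},{"tx":4.2,"ty":2.2,"tz":0,"roll":0,"jaw":1},{"tx":4.2,"ty":2.2,"tz":0,"roll":0,"jaw":1},{"tx":0,"ty":0,"tz":4,"roll":0,"jaw":1},{"tx":0,"ty":0,"tz":4,"roll":0,"jaw":1},{"tx":0,"ty":0,"tz":0,"roll":0,"jaw":1}]'
```

```text
time_s: 6.15
position: [0.4741, -0.0357, 0.1579]
tcp_rot: [[0.003, 1.0, -0.01], [1.0, -0.003, 0.003], [0.003, -0.01, -1.0]]
force: [-0.6, 0.4, 0.1]
opening: 1.001
grasp_force: 0.0
```

```bash
python3 -m jog '[{"tx":0,"ty":0,"tz":2.4,"roll":0,"jaw":1},{"tx":0,"ty":0,"tz":2.4,"roll":0,"jaw":1},{"tx":0,"ty":0,"tz":2,"roll":0,"jaw":1},{"tx":0,"ty":0,"tz":0,"roll":0,"jaw":0.5},{"tx":0,"ty":0,"tz":0,"roll":0,"jaw":0.5},{"tx":0,"ty":0,"tz":0,"roll":0,"jaw":0.5},{"tx":0,"ty":0,"tz":0,"roll":0,"jaw":0.5},{"tx":0,"ty":0,"tz":0,"roll":0,"jaw":0.5}]'
```

```text
time_s: 6.95
position: [0.4779, -0.0377, 0.0947]
tcp_rot: [[0.004, 1.0, 0.002], [1.0, -0.004, -0.001], [-0.001, 0.002, -1.0]]
force: [-0.0, -0.7, 6.0]
opening: 0.666
grasp_force: 30.1
```

```bash
python3 -m jog '[{"tx":0,"ty":0,"tz":-2,"roll":0,"jaw":0.5},{"tx":0,"ty":0,"tz":-3,"roll":0,"jaw":0.5},{"tx":0,"ty":0,"tz":-3,"roll":0,"jaw":0.5},{"tx":4.2,"ty":-1.4,"tz":0,"roll":0,"jaw":0.5},{"tx":4.2,"ty":-1.4,"tz":0,"roll":0,"jaw":0.5},{"tx":4.2,"ty":-1.4,"tz":0,"roll":0,"jaw":0.5},{"tx":4.2,"ty":-1.4,"tz":0,"roll":0,"jaw":0.5},{"tx":4.2,"ty":-1.4,"tz":0,"roll":0,"jaw":0.5}]'; python3 -m jog '[{"tx":4.2,"ty":-1.5,"tz":0,"roll":0,"jaw":0.5},{"tx":0,"ty":0,"tz":4,"roll":0,"jaw":0.5},{"tx":0,"ty":0,"tz":4,"roll":0,"jaw":0.5},{"tx":0,"ty":0,"tz":2,"roll":0,"jaw":0.5},{"tx":0,"ty":0,"tz":0,"roll":0,"jaw":0.5}]'
```

```text
time_s: 7.75
position: [0.4074, 0.1744, 0.174]
tcp_rot: [[0.005, 1.0, 0.001], [1.0, -0.005, 0.0], [0.0, 0.001, -1.0]]
force: [1.5, 0.1, -1.1]
opening: 0.663
grasp_force: 29.8
time_s: 8.25
position: [0.3915, 0.2148, 0.0717]
tcp_rot: [[0.003, 1.0, -0.005], [1.0, -0.003, -0.001], [-0.001, -0.005, -1.0]]
force: [0.0, 0.1, -0.6]
opening: 0.663
grasp_force: 29.8
```

```bash
python3 -m jog '[{"tx":0,"ty":0,"tz":1.5,"roll":0,"jaw":0.5},{"tx":0,"ty":0,"tz":0.8,"roll":0,"jaw":0.5},{"tx":0,"ty":0,"tz":0.4,"roll":0,"jaw":0.5},{"tx":0,"ty":0,"tz":0,"roll":0,"jaw":0.5}]'
```

```text
time_s: 8.65
position: [0.3935, 0.2149, 0.0469]
tcp_rot: [[0.004, 1.0, 0.0], [1.0, -0.004, 0.0], [0.0, 0.0, -1.0]]
force: [0.1, 0.1, -0.3]
opening: 0.664
grasp_force: 29.8
```

```bash
python3 -m jog '[{"tx":0,"ty":0,"tz":0.2,"roll":0,"jaw":0.5},{"tx":0,"ty":0,"tz":0.1,"roll":0,"jaw":0.5},{"tx":0,"ty":0,"tz":0,"roll":0,"jaw":0.5}]'
```

```text
time_s: 8.95
position: [0.3937, 0.2152, 0.044]
tcp_rot: [[0.004, 1.0, 0.001], [1.0, -0.004, 0.0], [0.0, 0.001, -1.0]]
force: [0.2, 1.3, 2.3]
opening: 0.662
grasp_force: 29.9
```

```bash
python3 -m jog '[{"tx":0,"ty":0,"tz":0,"roll":0,"jaw":0.83},{"tx":0,"ty":0,"tz":0,"roll":0,"jaw":0.83},{"tx":0,"ty":0,"tz":0,"roll":0,"jaw":0.83},{"tx":0,"ty":0,"tz":-2,"roll":0,"jaw":0.83},{"tx":0,"ty":0,"tz":-4,"roll":0,"jaw":0.83},{"tx":0,"ty":0,"tz":-4,"roll":0,"jaw":0.83},{"tx":0,"ty":0,"tz":-2,"roll":0,"jaw":1}]'; python3 -m jog '[{"tx":-2.7,"ty":3.4,"tz":0,"roll":0,"jaw":1},{"tx":-2.7,"ty":3.4,"tz":0,"roll":0,"jaw":1},{"tx":-2.7,"ty":3.4,"tz":0,"roll":0,"jaw":1},{"tx":-2.7,"ty":3.4,"tz":0,"roll":0,"jaw":1},{"tx":-2.7,"ty":3.4,"tz":0,"roll":0,"jaw":1},{"tx":-2.7,"ty":3.4,"tz":0,"roll":0,"jaw":1},{"tx":-2.8,"ty":3.7,"tz":0,"roll":-0.1,"jaw":1},{"tx":0,"ty":0,"tz":0,"roll":-0.1,"jaw":1}]'; python3 - <<'E'
from h import *
c=capture("scene");cv2.imwrite("pics/s2.png",cv2.resize(c["img"][120:300,240:460,::-1],None,fx=3,fy=3))
E
```

```text
time_s: 9.65
position: [0.3941, 0.2152, 0.1661]
tcp_rot: [[0.004, 1.0, 0.004], [1.0, -0.004, 0.001], [0.001, 0.004, -1.0]]
force: [0.4, -0.1, 0.3]
opening: 0.865
grasp_force: 0.0
time_s: 10.45
position: [0.6391, 0.0192, 0.1636]
tcp_rot: [[-0.194, 0.981, 0.007], [0.981, 0.195, -0.002], [-0.004, 0.006, -1.0]]
force: [-0.5, 0.0, 1.7]
opening: 0.997
grasp_force: 0.0
```

View pics/s2.png

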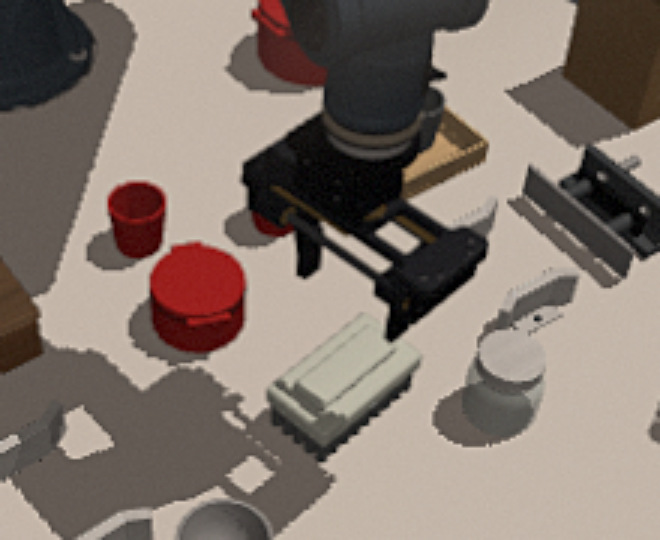

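The picture shows the gripper above the brush (345,385 in the crop). The tub now stands bare at (195,300), with its lug at lid height.

```bash
python3 -m jog '[{"tx":0,"ty":0,"tz":4,"roll":0,"jaw":1},{"tx":0,"ty":0,"tz":4,"roll":0,"jaw":1},{"tx":0,"ty":0,"tz":0,"roll":0,"jaw":1},{"tx":0,"ty":0,"tz":0,"roll":0,"jaw":1}]'; python3 b.py 2>/dev/null | grep -E "^(tub|cup)"
```

```text
time_s: 10.9
position: [0.6324, 0.0245, 0.0831]
tcp_rot: [[-0.194, 0.981, -0.003], [0.981, 0.194, 0.0], [0.001, -0.003, -1.0]]
force: [0.0, -0.0, 0.2]
opening: 0.999
grasp_force: 0.0
tub ['scene'] [ 0.475 -0.025] 0.04
cup_b ['scene'] [0.385 0.32 ] 0.87
tub_bay ['top'] [ 0.595 -0.235  0.029] 0.72
tub_bay ['scene'] [ 0.597 -0.24   0.092] 0.44
tub_bay ['top', 'scene'] [ 0.596 -0.24   0.106] 0.59
```

```bash
python3 -m jog '[{"tx":0,"ty":0.2,"tz":1.7,"roll":0,"jaw":1},{"tx":0,"ty":0,"tz":1.5,"roll":0,"jaw":1},{"tx":0,"ty":0,"tz":0,"roll":0,"jaw":1},{"tx":0,"ty":0,"tz":0,"roll":0,"jaw":0.7},{"tx":0,"ty":0,"tz":0,"roll":0,"jaw":0.7},{"tx":0,"ty":0,"tz":0,"roll":0,"jaw":0.7},{"tx":0,"ty":0,"tz":0,"roll":0,"jaw":0.7}]'
```

```text
time_s: 13.3
position: [0.6358, 0.0244, 0.0519]
tcp_rot: [[-0.195, 0.981, 0.001], [0.981, 0.195, -0.0], [-0.0, 0.001, -1.0]]
force: [0.5, -0.6, -1.8]
opening: 0.825
grasp_force: 30.0
```

```bash
python3 -m jog '[{"tx":0,"ty":0,"tz":0,"roll":0.085,"jaw":0.7},{"tx":0,"ty":0,"tz":0,"roll":0.085,"jaw":0.7},{"tx":1,"ty":-1.4,"tz":0,"roll":0,"jaw":0.7},{"tx":1,"ty":-1.4,"tz":0,"roll":0,"jaw":0.7},{"tx":1,"ty":-1.3,"tz":0,"roll":0,"jaw":0.7},{"tx":2,"ty":0,"tz":0,"roll":0,"jaw":0.7},{"tx":2,"ty":0,"tz":0,"roll":0,"jaw":0.7},{"tx":0,"ty":0,"tz":0,"roll":0,"jaw":0.7}]'; python3 - <<'E'
from ov import *
M["plL"]=box(-.075,.075,0,.004,.005,.045)
overlay({"brush_bay":[.590,.240,.03],"plL":[.59,.335,.01],"brush":[.590,.095,.03]},"pics/s3.png",90,290,140,400,3)
E
```

```text
time_s: 14.1
position: [0.5922, 0.0956, 0.0519]
tcp_rot: [[-0.028, 1.0, -0.0], [1.0, 0.028, 0.001], [0.001, 0.0, -1.0]]
force: [0.6, 1.8, -0.8]
opening: 0.825
grasp_force: 30.0
```

View pics/s3.png

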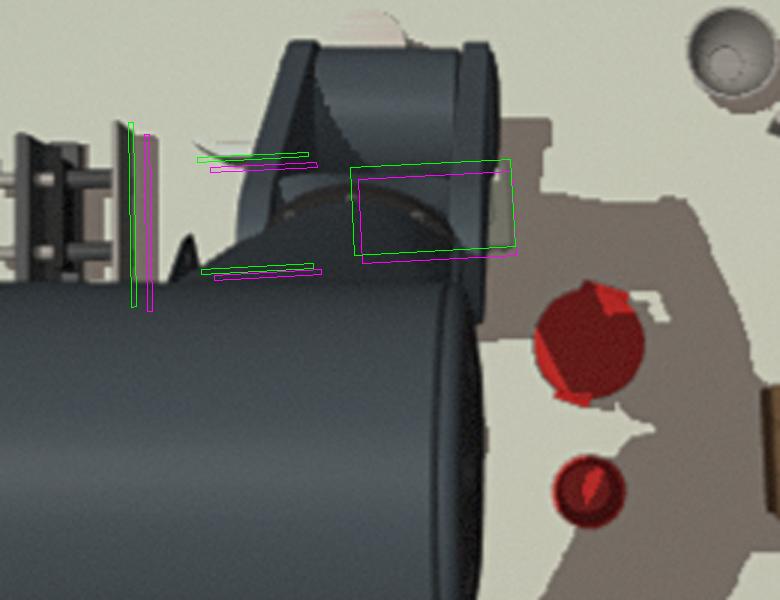

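The arm hides the brush's front, but the visible rear end at (500,210) matches the model. I slide it on into the bay mouth and watch the force.

```bash
python3 -m jog '[{"tx":1.5,"ty":0,"tz":0,"roll":0,"jaw":0.7},{"tx":1.5,"ty":0,"tz":0,"roll":0,"jaw":0.7},{"tx":1,"ty":0,"tz":0,"roll":0,"jaw":0.7},{"tx":1,"ty":0,"tz":0,"roll":0,"jaw":0.7}]'; python3 -m jog '[{"tx":1,"ty":0,"tz":0,"roll":0,"jaw":0.7},{"tx":0.7,"ty":0,"tz":0,"roll":0,"jaw":0.7},{"tx":0,"ty":0,"tz":0,"roll":0,"jaw":0.7}]'
```

```text
time_s: 14.55
position: [0.5916, 0.144, 0.0518]
tcp_rot: [[-0.027, 1.0, 0.001], [1.0, 0.027, -0.0], [-0.001, 0.001, -1.0]]
force: [0.2, -3.5, 1.7]
opening: 0.82
grasp_force: 30.0
time_s: 14.85
position: [0.5911, 0.162, 0.0519]
tcp_rot: [[-0.026, 1.0, 0.001], [1.0, 0.026, 0.001], [0.001, 0.001, -1.0]]
force: [-0.6, 2.0, 3.1]
opening: 0.825
grasp_force: 30.0
```

```bash
python3 -m jog '[{"tx":0,"ty":0,"tz":0,"roll":0,"jaw":1},{"tx":0,"ty":0,"tz":0,"roll":0,"jaw":1},{"tx":0,"ty":0,"tz":-2,"roll":0,"jaw":1},{"tx":0,"ty":0,"tz":-5,"roll":0,"jaw":1},{"tx":-5,"ty":0,"tz":0,"roll":0,"jaw":0.45},{"tx":-5,"ty":0,"tz":0,"roll":0,"jaw":0.45},{"tx":0,"ty":0,"tz":4,"roll":0,"jaw":0.45},{"tx":0,"ty":0,"tz":0,"roll":0,"jaw":0.45}]'; python3 -m jog '[{"tx":0,"ty":0,"tz":4.2,"roll":0,"jaw":0.45},{"tx":0,"ty":0,"tz":0,"roll":0,"jaw":0.45},{"tx":1.5,"ty":0,"tz":0,"roll":0,"jaw":0.45},{"tx":1.5,"ty":0,"tz":0,"roll":0,"jaw":0.45},{"tx":0.8,"ty":0,"tz":0,"roll":0,"jaw":0.45},{"tx":0.8,"ty":0,"tz":0,"roll":0,"jaw":0.45}]'
```

```text
time_s: 15.65
position: [0.59, 0.0585, 0.0777]
tcp_rot: [[-0.022, 1.0, -0.01], [1.0, 0.022, 0.001], [0.001, -0.01, -1.0]]
force: [-1.2, 0.8, -0.8]
opening: 0.722
grasp_force: 0.0
time_s: 16.25
position: [0.5932, 0.1078, 0.0416]
tcp_rot: [[-0.028, 1.0, 0.003], [1.0, 0.028, -0.001], [-0.001, 0.003, -1.0]]
force: [-0.0, -2.7, 1.3]
opening: 0.455
grasp_force: 1.2
```

```bash
python3 -m jog '[{"tx":1.3,"ty":0,"tz":0,"roll":0,"jaw":0.45},{"tx":1.3,"ty":0,"tz":0,"roll":0,"jaw":0.45},{"tx":1.3,"ty":0,"tz":0,"roll":0,"jaw":0.45}]'; python3 -m jog '[{"tx":1.2,"ty":0,"tz":0,"roll":0,"jaw":0.45},{"tx":1,"ty":0,"tz":0,"roll":0,"jaw":0.45},{"tx":0.5,"ty":0,"tz":0,"roll":0,"jaw":0.45},{"tx":0.5,"ty":0,"tz":0,"roll":0,"jaw":0.45}]'
```

```text
time_s: 16.55
position: [0.5915, 0.1463, 0.04]
tcp_rot: [[-0.026, 1.0, 0.001], [1.0, 0.026, -0.0], [-0.0, 0.001, -1.0]]
force: [0.9, -2.3, 1.1]
opening: 0.452
grasp_force: 1.2
time_s: 16.95
position: [0.5903, 0.1777, 0.0394]
tcp_rot: [[-0.026, 1.0, -0.0], [1.0, 0.026, -0.0], [-0.0, -0.0, -1.0]]
force: [0.6, -2.6, 2.2]
opening: 0.449
grasp_force: 1.2
```

```bash
python3 -m jog '[{"tx":0.4,"ty":0,"tz":0,"roll":0,"jaw":0.45},{"tx":0,"ty":0,"tz":0,"roll":0,"jaw":0.45}]';python3 -m jog '[{"tx":0.4,"ty":0,"tz":0,"roll":0,"jaw":0.45},{"tx":0,"ty":0,"tz":0,"roll":0,"jaw":0.45}]';python3 -m jog '[{"tx":0.4,"ty":0,"tz":0,"roll":0,"jaw":0.45},{"tx":0,"ty":0,"tz":0,"roll":0,"jaw":0.45}]'
```

```text
time_s: 17.15
position: [0.5902, 0.1819, 0.0393]
tcp_rot: [[-0.026, 1.0, -0.0], [1.0, 0.026, 0.001], [0.001, -0.0, -1.0]]
force: [-0.4, -0.7, 0.5]
opening: 0.449
grasp_force: 0.0
time_s: 17.35
position: [0.59, 0.1857, 0.0393]
tcp_rot: [[-0.026, 1.0, -0.001], [1.0, 0.026, 0.0], [0.0, -0.001, -1.0]]
force: [-0.4, 0.7, -0.1]
opening: 0.45
grasp_force: 0.0
time_s: 17.55
position: [0.59, 0.1897, 0.0394]
tcp_rot: [[-0.026, 1.0, -0.0], [1.0, 0.026, 0.0], [0.0, -0.0, -1.0]]
force: [0.3, 0.6, 0.8]
opening: 0.451
grasp_force: 0.0
```

```bash
for i in 1; do python3 -m jog '[{"tx":0.4,"ty":0,"tz":0,"roll":0,"jaw":0.45},{"tx":0,"ty":0,"tz":0,"roll":0,"jaw":0.45}]';python3 -m jog '[{"tx":0.4,"ty":0,"tz":0,"roll":0,"jaw":0.45},{"tx":0,"ty":0,"tz":0,"roll":0,"jaw":0.45}]';python3 -m jog '[{"tx":0.4,"ty":0,"tz":0,"roll":0,"jaw":0.45},{"tx":0,"ty":0,"tz":0,"roll":0,"jaw":0.45}]'; done | grep -E "posi|force"
```

```text
position: [0.59, 0.1938, 0.0395]
force: [0.3, -0.2, -0.1]
grasp_force: 0.0
position: [0.59, 0.1978, 0.0396]
force: [0.8, -0.2, 0.3]
grasp_force: 0.0
position: [0.5899, 0.2018, 0.0396]
force: [0.2, 0.5, 0.6]
grasp_force: 0.0
```

```bash
(python3 -m jog '[{"tx":0.4,"ty":0,"tz":0,"roll":0,"jaw":0.45},{"tx":0,"ty":0,"tz":0,"roll":0,"jaw":0.45}]';python3 -m jog '[{"tx":0.4,"ty":0,"tz":0,"roll":0,"jaw":0.45},{"tx":0,"ty":0,"tz":0,"roll":0,"jaw":0.45}]') | grep -E "posi|force";python3 - <<'E'
from ov import *
M["plL"]=box(-.075,.075,0,.004,.005,.045)
overlay({"plL":[.59,.335,.01]},"pics/s4.png",160,245,350,480,6,"scene")
E
```

```text
position: [0.5898, 0.2058, 0.0396]
force: [1.0, 0.3, -1.3]
grasp_force: 0.0
position: [0.5897, 0.2095, 0.0396]
force: [-0.3, -0.2, 0.2]
grasp_force: 0.6
```

View pics/s4.png

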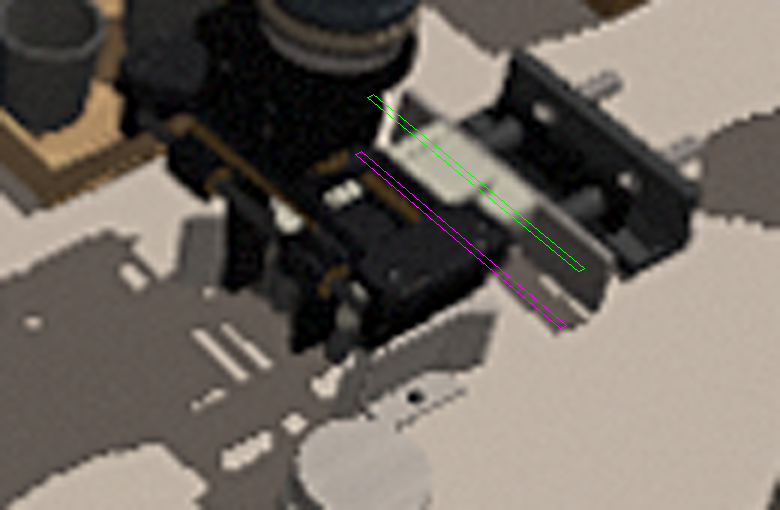

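The picture shows the brush's front end against the plate, around (500,200). To tell whether the plate has yielded, I compare its visible end with the first picture.

```bash
cat > sh.py <<'E'
from h import *
import sys
c=capture("scene"); a=cv2.cvtColor(cv2.imread("pics/scene0.png"),6).astype(np.float32); b=cv2.cvtColor(c["img"],7).astype(np.float32)
r0,r1,c0,c1=map(int,sys.argv[1:5])
t=a[r0:r1,c0:c1]; k=6
up=lambda m:cv2.resize(m,None,fx=8,fy=8,interpolation=cv2.INTER_CUBIC)
r=cv2.matchTemplate(up(b[r0-k:r1+k,c0-k:c1+k]),up(t),cv2.TM_CCOEFF_NORMED); _,v,_,l=cv2.minMaxLoc(r)
print("shift col,row",l[0]/8-k,l[1]/8-k,round(v,3))
P=np.array([.53,float(sys.argv[5]),.045]); print("px for 10mm outward",(proj(c,P+[0,.01*np.sign(P[1]),0])-proj(c,P))[::-1])
E
python3 sh.py 196 216 442 454 .335; python3 sh.py 196 212 450 470 .335
```

```text
shift col,row 0.875 -0.375 0.95
px for 10mm outward [ 2.38849741 -1.17709594]
shift col,row 0.375 -0.125 0.98
px for 10mm outward [ 2.38849741 -1.17709594]
```

```bash
(python3 -m jog '[{"tx":0.4,"ty":0,"tz":0,"roll":0,"jaw":0.45},{"tx":0,"ty":0,"tz":0,"roll":0,"jaw":0.45}]';python3 -m jog '[{"tx":0.4,"ty":0,"tz":0,"roll":0,"jaw":0.45},{"tx":0,"ty":0,"tz":0,"roll":0,"jaw":0.45},{"tx":0,"ty":0,"tz":0,"roll":0,"jaw":0.45}]') | grep -E "posi|force";python3 sh.py 196 216 442 454 .335
```

```text
position: [0.5896, 0.2132, 0.0396]
force: [0.2, -3.0, 0.4]
grasp_force: 1.5
position: [0.5895, 0.217, 0.0396]
force: [1.2, -4.1, -0.0]
grasp_force: 2.0
shift col,row 2.75 -1.25 0.879
px for 10mm outward [ 2.38849741 -1.17709594]
```

The plate has yielded about 11 mm, with 4 N at rest. I back off slowly.

```bash
(python3 -m jog '[{"tx":-0.2,"ty":0,"tz":0,"roll":0,"jaw":0.45},{"tx":-0.2,"ty":0,"tz":0,"roll":0,"jaw":0.45},{"tx":-0.2,"ty":0,"tz":0,"roll":0,"jaw":0.45},{"tx":-0.2,"ty":0,"tz":0,"roll":0,"jaw":0.45},{"tx":-0.2,"ty":0,"tz":0,"roll":0,"jaw":0.45},{"tx":-0.2,"ty":0,"tz":0,"roll":0,"jaw":0.45},{"tx":-0.3,"ty":0,"tz":0,"roll":0,"jaw":0.45},{"tx":-1,"ty":0,"tz":0,"roll":0,"jaw":0.45}]';python3 -m jog '[{"tx":0,"ty":0,"tz":-4,"roll":0,"jaw":0.6},{"tx":0,"ty":0,"tz":-4,"roll":0,"jaw":0.6},{"tx":0,"ty":0,"tz":-3,"roll":0,"jaw":0.6}]') | grep -E "posi|force|time";python3 sh.py 196 216 442 454 .335
```

```text
time_s: 20.05
position: [0.5901, 0.1925, 0.0396]
force: [0.7, -0.7, 0.4]
grasp_force: 0.0
time_s: 20.35
position: [0.5908, 0.1915, 0.1516]
force: [1.2, 0.1, 0.3]
grasp_force: 0.0
shift col,row 1.25 -0.625 0.929
px for 10mm outward [ 2.38849741 -1.17709594]
```

```bash
(python3 -m jog '[{"tx":0,"ty":0,"tz":0,"roll":0.149,"jaw":0.6},{"tx":0,"ty":0,"tz":0,"roll":0.149,"jaw":0.6},{"tx":0,"ty":0,"tz":0,"roll":0.149,"jaw":0.6},{"tx":0,"ty":0,"tz":0,"roll":0.149,"jaw":0.6},{"tx":0,"ty":0,"tz":0,"roll":0.149,"jaw":0.6},{"tx":0,"ty":0,"tz":0,"roll":0.149,"jaw":0.6},{"tx":0,"ty":0,"tz":0,"roll":0.149,"jaw":0.6},{"tx":0,"ty":0,"tz":0,"roll":0.149,"jaw":0.6}]';python3 -m jog '[{"tx":0,"ty":0,"tz":0,"roll":0.149,"jaw":0.6},{"tx":0,"ty":0,"tz":0,"roll":0.149,"jaw":0.6},{"tx":0,"ty":0,"tz":0,"roll":0.107,"jaw":0.6},{"tx":-3,"ty":3.6,"tz":0,"roll":0,"jaw":0.6},{"tx":-3,"ty":3.6,"tz":0,"roll":0,"jaw":0.6},{"tx":-3,"ty":3.6,"tz":0,"roll":0,"jaw":0.6},{"tx":-3,"ty":3.6,"tz":0,"roll":0,"jaw":0.6},{"tx":-3,"ty":3.6,"tz":0,"roll":0,"jaw":0.6}]';python3 -m jog '[{"tx":-3,"ty":3.6,"tz":0,"roll":0,"jaw":0.6},{"tx":0,"ty":0,"tz":0,"roll":0,"jaw":0.6},{"tx":0,"ty":0,"tz":0,"roll":0,"jaw":0.6}]') | tail -6; python3 - <<'E'
from h import *
c=capture("scene")
for t in ("tub","cup_a","brush"):
  for r in landmark_of("scene",t): print(t,round(r["p"],2),np.round(at(c,*r["point"],.005),3)[:2])
E
```

```text
time_s: 22.3
position: [0.4099, -0.0249, 0.1497]
tcp_rot: [[1.0, -0.004, 0.001], [-0.004, -1.0, -0.0], [0.001, 0.0, -1.0]]
force: [-0.1, 0.1, 0.1]
opening: 0.601
grasp_force: 0.0
tub 0.92 [ 0.483 -0.022]
tub 0.63 [0.19  0.314]
cup_a 0.91 [0.403 0.199]
cup_a 0.89 [0.405 0.293]
cup_a 0.75 [0.408 0.102]
cup_a 0.57 [ 0.352 -0.029]
brush 0.98 [0.595 0.28 ]
```

```bash
(python3 -m jog '[{"tx":0,"ty":0,"tz":4,"roll":0,"jaw":0.6},{"tx":0,"ty":0,"tz":4,"roll":0,"jaw":0.6},{"tx":0,"ty":0,"tz":2.5,"roll":0,"jaw":0.6},{"tx":0,"ty":0,"tz":1,"roll":0,"jaw":0.6},{"tx":0,"ty":0,"tz":0,"roll":0,"jaw":0.6}]';python3 -m jog '[{"tx":1,"ty":0,"tz":0,"roll":0,"jaw":0.6},{"tx":1,"ty":0,"tz":0,"roll":0,"jaw":0.6},{"tx":1,"ty":0,"tz":0,"roll":0,"jaw":0.6},{"tx":1,"ty":0,"tz":0,"roll":0,"jaw":0.6},{"tx":1,"ty":0,"tz":0,"roll":0,"jaw":0.6}]') | grep -E "posi|force"
```

```text
position: [0.41, -0.0229, 0.0334]
force: [-0.6, -0.2, -1.0]
grasp_force: 0.0
position: [0.4602, -0.0234, 0.0352]
force: [-3.3, 0.0, 2.8]
grasp_force: 2.0
```

```bash
(python3 -m jog '[{"tx":1.1,"ty":0,"tz":0,"roll":0,"jaw":0.6},{"tx":1.1,"ty":0,"tz":0,"roll":0,"jaw":0.6},{"tx":1.1,"ty":0,"tz":0,"roll":0,"jaw":0.6},{"tx":1.1,"ty":0,"tz":0,"roll":0,"jaw":0.6},{"tx":1.1,"ty":0,"tz":0,"roll":0,"jaw":0.6},{"tx":1.1,"ty":0,"tz":0,"roll":0,"jaw":0.6},{"tx":1.1,"ty":0,"tz":0,"roll":0,"jaw":0.6},{"tx":0.5,"ty":0,"tz":0,"roll":0,"jaw":0.6}]';python3 -m jog '[{"tx":0.3,"ty":0,"tz":0,"roll":0,"jaw":0.6},{"tx":0.1,"ty":0,"tz":0,"roll":0,"jaw":0.6},{"tx":0,"ty":0,"tz":0,"roll":0,"jaw":0.6}]')| grep -E "posi|force"; cat > tl.py <<'E'
from fit import *
import sys
g=[float(sys.argv[1]),float(sys.argv[2]),0]
for n in("scene","top"):
  c=capture(n); m=pick(n,c,"tub",g)
  if m is not None: print(n,fit("tub",g,[(c,m)],False))
E
python3 tl.py .592 -.024
```

```text
position: [0.5446, -0.024, 0.0346]
force: [-2.6, -0.3, 1.1]
grasp_force: 1.6
position: [0.5462, -0.0239, 0.0345]
force: [-2.7, -0.7, 1.0]
grasp_force: 1.4
scene (array([ 0.59214431, -0.02125527]), np.float64(0.04160046577453613))
```

```bash
(python3 -m jog '[{"tx":-1,"ty":0,"tz":0,"roll":0,"jaw":0.6},{"tx":-2,"ty":0,"tz":0,"roll":0,"jaw":0.6},{"tx":0,"ty":0,"tz":-4,"roll":0,"jaw":0.6},{"tx":0,"ty":0,"tz":-4,"roll":0,"jaw":0.6},{"tx":0,"ty":0,"tz":-3,"roll":0,"jaw":0.6},{"tx":0,"ty":0,"tz":0,"roll":-0.149,"jaw":0.6},{"tx":0,"ty":0,"tz":0,"roll":-0.149,"jaw":0.6},{"tx":0,"ty":0,"tz":0,"roll":-0.149,"jaw":0.6}]';python3 -m jog '[{"tx":0,"ty":0,"tz":0,"roll":-0.149,"jaw":0.6},{"tx":0,"ty":0,"tz":0,"roll":-0.149,"jaw":0.6},{"tx":0,"ty":0,"tz":0,"roll":-0.149,"jaw":0.6},{"tx":0,"ty":0,"tz":0,"roll":-0.149,"jaw":0.6},{"tx":0,"ty":0,"tz":0,"roll":-0.149,"jaw":0.6},{"tx":0,"ty":0,"tz":0,"roll":-0.149,"jaw":0.6},{"tx":0,"ty":0,"tz":0,"roll":-0.149,"jaw":0.6},{"tx":0,"ty":0,"tz":0,"roll":-0.085,"jaw":0.6}]';python3 -m jog '[{"tx":3.7,"ty":3.3,"tz":0,"roll":0,"jaw":0.6},{"tx":3.7,"ty":3.3,"tz":0,"roll":0,"jaw":0.6},{"tx":0,"ty":1,"tz":0,"roll":0,"jaw":0.6},{"tx":0,"ty":0,"tz":0,"roll":0,"jaw":0.6},{"tx":0,"ty":0,"tz":0,"roll":0,"jaw":0.6}]')| grep -E "time|posi|rot|force"
```

```text
time_s: 25.6
position: [0.516, -0.0236, 0.1451]
tcp_rot: [[0.899, 0.438, 0.002], [0.438, -0.899, -0.0], [0.002, 0.001, -1.0]]
force: [-0.9, 0.0, -0.6]
grasp_force: 0.0
time_s: 26.4
position: [0.5158, -0.0236, 0.1445]
tcp_rot: [[-0.008, 1.0, 0.001], [1.0, 0.008, 0.0], [0.0, 0.001, -1.0]]
force: [-0.1, -0.6, -0.3]
grasp_force: 0.0
time_s: 26.9
position: [0.5904, 0.0502, 0.144]
tcp_rot: [[-0.004, 1.0, -0.002], [1.0, 0.004, -0.0], [-0.0, -0.002, -1.0]]
force: [-0.3, -0.2, 0.1]
grasp_force: 0.0
```

```bash
(python3 -m jog '[{"tx":0,"ty":0,"tz":4,"roll":0,"jaw":0.6},{"tx":0,"ty":0,"tz":4,"roll":0,"jaw":0.6},{"tx":0,"ty":0.1,"tz":2,"roll":0,"jaw":0.6},{"tx":0,"ty":0,"tz":1,"roll":0,"jaw":0.6},{"tx":-1,"ty":0,"tz":0,"roll":0,"jaw":0.6},{"tx":-1,"ty":0,"tz":0,"roll":0,"jaw":0.6},{"tx":-1,"ty":0,"tz":0,"roll":0,"jaw":0.6},{"tx":-1.2,"ty":0,"tz":0,"roll":0,"jaw":0.6}]';python3 -m jog '[{"tx":-1.2,"ty":0,"tz":0,"roll":0,"jaw":0.6},{"tx":-1.2,"ty":0,"tz":0,"roll":0,"jaw":0.6},{"tx":-1.2,"ty":0,"tz":0,"roll":0,"jaw":0.6},{"tx":-1.2,"ty":0,"tz":0,"roll":0,"jaw":0.6},{"tx":-1.2,"ty":0,"tz":0,"roll":0,"jaw":0.6},{"tx":-1.2,"ty":0,"tz":0,"roll":0,"jaw":0.6},{"tx":-0.8,"ty":0,"tz":0,"roll":0,"jaw":0.6},{"tx":-0.3,"ty":0,"tz":0,"roll":0,"jaw":0.6}]')| grep -E "time|posi|force"; python3 tl.py .592 -.12
```

```text
time_s: 27.7
position: [0.5935, 0.0077, 0.0359]
force: [-0.5, 1.4, 1.8]
grasp_force: 1.1
time_s: 28.5
position: [0.5933, -0.0755, 0.0345]
force: [-0.3, 3.6, 2.8]
grasp_force: 2.3
scene (array([ 0.5920179 , -0.11790409]), np.float64(0.14149266481399536))
```

```bash
(python3 -m jog '[{"tx":-0.8,"ty":0,"tz":0,"roll":0,"jaw":0.6},{"tx":-1,"ty":0,"tz":0,"roll":0,"jaw":0.6},{"tx":-1,"ty":0,"tz":0,"roll":0,"jaw":0.6},{"tx":-1,"ty":0,"tz":0,"roll":0,"jaw":0.6}]';python3 -m jog '[{"tx":-1,"ty":0,"tz":0,"roll":0,"jaw":0.6},{"tx":-1,"ty":0,"tz":0,"roll":0,"jaw":0.6},{"tx":-0.7,"ty":0,"tz":0,"roll":0,"jaw":0.6}]')| grep -E "time|posi|force"; python3 - <<'E'
from ov import *
overlay({"tub_bay":[.592,-.238,.05],"tub":[.592,-.185,0]},"pics/s5.png",110,210,370,500,6)
E
```

```text
time_s: 29.1
position: [0.5933, -0.1135, 0.0343]
force: [0.9, 0.4, -1.3]
grasp_force: 0.7
time_s: 29.4
position: [0.5936, -0.1408, 0.0345]
force: [-0.8, 1.0, -0.4]
grasp_force: 0.7
```

View pics/s5.png

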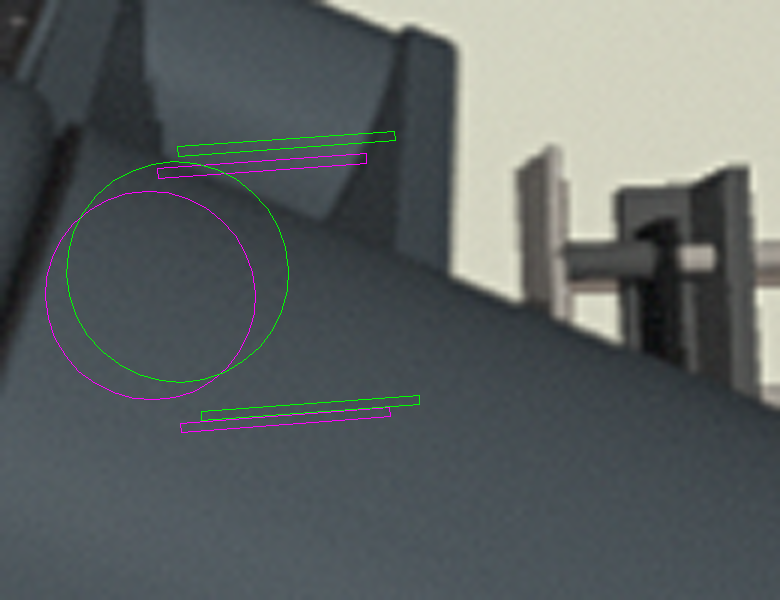

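The arm covers the bay in the top view. The plate's far end is visible there, unmoved, at about (150,460). I continue by force and plate shift.

```bash
sed -e 's/scene/top/g' -e 's/\[.53,/[.63,/' sh.py > sht.py; (python3 -m jog '[{"tx":-0.8,"ty":0,"tz":0,"roll":0,"jaw":0.6},{"tx":-1,"ty":0,"tz":0,"roll":0,"jaw":0.6},{"tx":-1,"ty":0,"tz":0,"roll":0,"jaw":0.6}]';python3 -m jog '[{"tx":-1,"ty":0,"tz":0,"roll":0,"jaw":0.6},{"tx":-1,"ty":0,"tz":0,"roll":0,"jaw":0.6},{"tx":-1,"ty":0,"tz":0,"roll":0,"jaw":0.6},{"tx":-0.8,"ty":0,"tz":0,"roll":0,"jaw":0.6}]';python3 -m jog '[{"tx":-0.6,"ty":0,"tz":0,"roll":0,"jaw":0.6},{"tx":-0.4,"ty":0,"tz":0,"roll":0,"jaw":0.6},{"tx":0,"ty":0,"tz":0,"roll":0,"jaw":0.6}]')| grep -E "time|posi|force"; python3 sht.py 134 155 455 467 -.335; python3 tl.py .592 -.265
```

```text
time_s: 29.75
position: [0.5937, -0.1679, 0.0347]
force: [1.1, 1.5, 0.0]
grasp_force: 0.9
time_s: 30.15
position: [0.5938, -0.2065, 0.0346]
force: [-0.2, 3.3, 0.7]
grasp_force: 1.0
time_s: 30.45
position: [0.5939, -0.2163, 0.0346]
force: [0.3, 0.4, -0.3]
grasp_force: 0.0
shift col,row -6.0 -6.0 0.435
px for 10mm outward [ 4.04542315 -0.09365809]
scene (array([ 0.59029464, -0.26289009]), np.float64(0.17080461978912354))
```

```bash
sed -i -e 's/\[.53,/[.63,/' sh.py; (python3 -m jog '[{"tx":-0.4,"ty":0,"tz":0,"roll":0,"jaw":0.6},{"tx":-0.4,"ty":0,"tz":0,"roll":0,"jaw":0.6},{"tx":0,"ty":0,"tz":0,"roll":0,"jaw":0.6}]';python3 -m jog '[{"tx":-0.4,"ty":0,"tz":0,"roll":0,"jaw":0.6},{"tx":0,"ty":0,"tz":0,"roll":0,"jaw":0.6}]';python3 -m jog '[{"tx":-0.4,"ty":0,"tz":0,"roll":0,"jaw":0.6},{"tx":0,"ty":0,"tz":0,"roll":0,"jaw":0.6}]';python3 -m jog '[{"tx":-0.4,"ty":0,"tz":0,"roll":0,"jaw":0.6},{"tx":0,"ty":0,"tz":0,"roll":0,"jaw":0.6}]')| grep -E "posi|force"; python3 - <<'E'
import cv2,numpy as np
from h import capture
c=capture("scene"); a=cv2.imread("pics/scene0.png")[250:350,155:285]; b=c["img"][250:350,155:285,::-1]
cv2.imwrite("pics/s6.png",cv2.resize(np.hstack([a,b]),None,fx=3,fy=3,interpolation=cv2.INTER_CUBIC))
E
```

```text
position: [0.5938, -0.2238, 0.0345]
force: [-0.3, 1.4, -0.0]
grasp_force: 0.4
position: [0.5938, -0.2279, 0.0345]
force: [0.1, 0.0, -0.2]
grasp_force: 0.4
position: [0.5939, -0.2321, 0.0345]
force: [-0.3, 0.9, -0.7]
grasp_force: 0.3
position: [0.594, -0.2361, 0.0345]
force: [-0.2, 1.0, 0.0]
grasp_force: 0.3
```

View pics/s6.png

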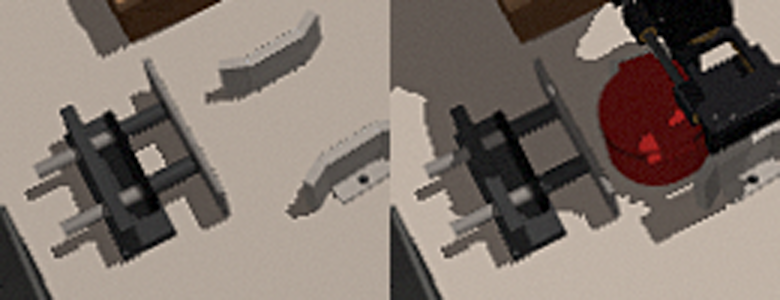

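The right half shows the tub in its bay, a little short of the plate at (575,130), which has not moved.

```bash
(python3 -m jog '[{"tx":-0.4,"ty":0,"tz":0,"roll":0,"jaw":0.6},{"tx":0,"ty":0,"tz":0,"roll":0,"jaw":0.6}]';python3 -m jog '[{"tx":-0.4,"ty":0,"tz":0,"roll":0,"jaw":0.6},{"tx":0,"ty":0,"tz":0,"roll":0,"jaw":0.6}]';python3 -m jog '[{"tx":-0.4,"ty":0,"tz":0,"roll":0,"jaw":0.6},{"tx":0,"ty":0,"tz":0,"roll":0,"jaw":0.6}]';python3 -m jog '[{"tx":-0.4,"ty":0,"tz":0,"roll":0,"jaw":0.6},{"tx":0,"ty":0,"tz":0,"roll":0,"jaw":0.6}]')| grep -E "posi|force"; python3 sh.py 265 290 197 216 -.335
```

```text
position: [0.594, -0.24, 0.0345]
force: [-0.2, 0.4, -0.5]
grasp_force: 0.3
position: [0.594, -0.244, 0.0346]
force: [-1.3, 1.4, -0.0]
grasp_force: 0.3
position: [0.594, -0.248, 0.0346]
force: [0.1, -0.0, -1.2]
grasp_force: 0.3
position: [0.594, -0.2519, 0.0345]
force: [-0.6, 0.5, 0.7]
grasp_force: 0.5
shift col,row -0.5 0.375 0.706
px for 10mm outward [-3.87995097  2.00726007]
```

```bash
(python3 -m jog '[{"tx":-0.4,"ty":0,"tz":0,"roll":0,"jaw":0.6},{"tx":0,"ty":0,"tz":0,"roll":0,"jaw":0.6}]';python3 -m jog '[{"tx":-0.4,"ty":0,"tz":0,"roll":0,"jaw":0.6},{"tx":0,"ty":0,"tz":0,"roll":0,"jaw":0.6}]';python3 -m jog '[{"tx":-0.3,"ty":0,"tz":0,"roll":0,"jaw":0.6},{"tx":0,"ty":0,"tz":0,"roll":0,"jaw":0.6},{"tx":0,"ty":0,"tz":0,"roll":0,"jaw":0.6}]')| grep -E "posi|force"; python3 sh.py 265 290 197 216 -.335
```

```text
position: [0.5939, -0.2554, 0.0345]
force: [0.1, 1.6, 0.8]
grasp_force: 1.1
position: [0.5939, -0.2591, 0.0345]
force: [0.4, 4.2, 0.7]
grasp_force: 1.7
position: [0.5938, -0.2617, 0.0345]
force: [-0.5, 5.2, 1.7]
grasp_force: 2.2
shift col,row -3.75 2.125 0.734
px for 10mm outward [-3.87995097  2.00726007]
```

The plate has yielded about 10 mm, with 5 N. I back off slowly and clear out.

```bash
(python3 -m jog '[{"tx":0.2,"ty":0,"tz":0,"roll":0,"jaw":0.6},{"tx":0.2,"ty":0,"tz":0,"roll":0,"jaw":0.6},{"tx":0.2,"ty":0,"tz":0,"roll":0,"jaw":0.6},{"tx":0.2,"ty":0,"tz":0,"roll":0,"jaw":0.6},{"tx":0.2,"ty":0,"tz":0,"roll":0,"jaw":0.6},{"tx":0.2,"ty":0,"tz":0,"roll":0,"jaw":0.6},{"tx":0.4,"ty":0,"tz":0,"roll":0,"jaw":0.6},{"tx":1.5,"ty":0,"tz":0,"roll":0,"jaw":0.6}]';python3 -m jog '[{"tx":2,"ty":0,"tz":0,"roll":0,"jaw":0.6},{"tx":0,"ty":0,"tz":-4,"roll":0,"jaw":0.6},{"tx":0,"ty":0,"tz":-4,"roll":0,"jaw":0.6},{"tx":0,"ty":0,"tz":-4,"roll":0,"jaw":0.6},{"tx":4,"ty":-3,"tz":-2,"roll":0,"jaw":0.6},{"tx":4,"ty":-3,"tz":0,"roll":0,"jaw":0.6},{"tx":4,"ty":-3,"tz":0,"roll":0,"jaw":0.6},{"tx":0,"ty":0,"tz":0,"roll":0,"jaw":0.6}]')| grep -E "time|posi|force"; python3 sh.py 265 290 197 216 -.335;python3 sh.py 196 216 442 454 .335; python3 tl.py .592 -.305; python3 - <<'E'
from h import *
c=capture("scene");cv2.imwrite("pics/s7.png",cv2.resize(c["img"][130:340,160:480,::-1],None,fx=2.5,fy=2.5))
E
```

```text
time_s: 34.05
position: [0.5944, -0.2323, 0.0347]
force: [0.1, 0.7, -0.8]
grasp_force: 0.0
time_s: 34.85
position: [0.4973, -0.0868, 0.1723]
force: [0.2, -0.7, -0.8]
grasp_force: 0.0
shift col,row -0.875 4.75 0.612
px for 10mm outward [-3.87995097  2.00726007]
shift col,row 1.25 -0.625 0.929
px for 10mm outward [ 2.40932758 -1.29513811]
scene (array([ 0.59317354, -0.30015121]), np.float64(0.05753731727600098))
top (array([ 0.5958731 , -0.30677077]), np.float64(0.48713260889053345))
```

View pics/s7.png

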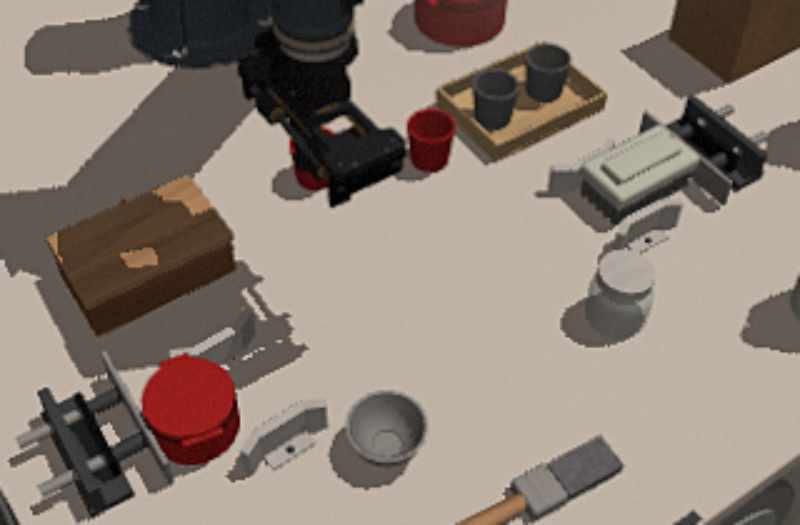

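The view shows both cups upright in the tray (495,95 and 547,70), the brush against its plate (650,165) and the tub against its plate (190,405). The jar has not been touched. One check of the right plate's remaining displacement, then I hand in.

```bash
python3 sh.py 300 325 218 236 -.335; python3 sh.py 305 324 224 234 -.335; python3 sh.py 264 282 198 212 -.335
```

```text
shift col,row 4.75 -4.0 0.173
px for 10mm outward [-3.87995097  2.00726007]
shift col,row 5.375 -6.0 0.32
px for 10mm outward [-3.87995097  2.00726007]
shift col,row -0.625 6.0 0.46
px for 10mm outward [-3.87995097  2.00726007]
```

```bash
python3 sh.py 300 310 163 173 -.335; python3 sh.py 319 331 171 183 -.335; python3 sh.py 320 335 192 206 -.335
```

```text
shift col,row 0.0 0.0 0.992
px for 10mm outward [-3.87995097  2.00726007]
shift col,row 0.0 0.0 0.995
px for 10mm outward [-3.87995097  2.00726007]
shift col,row 0.0 0.0 0.992
px for 10mm outward [-3.87995097  2.00726007]
```

```bash
python3 - <<'E'
from h import *
c=capture("scene"); a=cv2.cvtColor(cv2.imread("pics/scene0.png"),6).astype(np.float32); b=cv2.cvtColor(c["img"],7).astype(np.float32)
for x,z in((.635,.04),(.627,.04),(.51,.04),(.63,.03)):
  u=np.array([proj(c,[x,y,z])[::-1] for y in np.arange(-.31,-.365,-.003)],np.float32)
  for m in(a,b): print(x,cv2.remap(m,u[:,0],u[:,1],1).ravel().astype(int))
E
```

```text
0.635 [168 168 168 168 168 169 168 168 168 174 142 116  57  57  83  84  84  84
  81]
0.635 [ 61  60  54  46  44  39  34  30  30  27  27  22 108 125  56  65  91  91
  88]
0.627 [167 168 169 169 168 168 168 169 170 167 134 109  53  60  85  84  85  83
  81]
0.627 [ 59  51  40  43  40  40  21  29  27  32  27  21  90 130  59  68  91  90
  91]
0.51 [167 168 169 169 168 168 168 168 170 170 137 104  65 142 170 169 168 168
 168]
0.51 [ 90  88  90  90  91  90  91  91  92  90  89  86 106 119  65  83  90  88
  85]
0.63 [168 169 168 167 168 169 169 168 169 165 123  93  49  73  85  84  84  83
  79]
0.63 [ 50  49  39  38  35  31  30  30  29  27  25  50 135 100  45  86  92  90
  89]
```

The right plate is still displaced about 6 mm (roughly 1.7 N), and the left one about 5 mm.

```bash
python3 -c "
from rig import *
print(hand_in())"
```

```text
the job is handed in; nothing more can be done
None
```

I handed the job in: the grey cup stands upright in the tray beside its mate, and the tub and brush sit in their bays. Each still pushes its sprung plate back about 5–6 mm (about 1.6 N, estimated from the pictures). The jar was not touched; the hand-in gave no verdict.

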